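# Clamp a cheroot bundle for tying: three clicks of the ratchet lever, and hold

## Task

Lay the loose bundle of cheroots lengthwise across the two saddles of the bunching clamp, between the open jaws, and let go of it. Then take the lever by its black cross-bar and pull it towards you three clicks, no further (a fourth would crush the leaf), and finish while still holding the lever there by the bar, because it springs open when let go and I need both hands to put the second tie on. Leave the other things on the table where they are.

Things in the scene. Friction and masses are not known exactly. Their poses are not given: they have to be found in the camera images.
- bundle_mid (a point): Centre of the loose flat bundle of olive-green cheroots (the only one lying by itself on the table), 44 wide (x) x 100 long (y) x 19 mm high (z, up); the point is 9.5 mm above its underside. About 0.08 kg. Grasp it across its width at the middle.
- bundle: The same bundle; origin at the middle of its underside, axes as for bundle_mid.
- cradle (a point): Place for the bundle in the grey bolted-down bench clamp: point midway between the open jaws and between the two saddles, level with the saddles' flat tops, 45 mm above the table. x points from the fixed (near) to the moving (far) jaws, y along the bundle's place, towards the lever; z up. Saddles are 12 mm wide at y = -42 and +42 mm; between them a slot 72 mm long, 33 mm deep is clear for fingers.
- clamp_jaw: The pair of moving far jaws (origin at table level under the cradle point when open). Open, the jaws stand at x = -30 and +30 mm of the cradle, over the saddles only, 30 mm high with flared lips up to 43 mm. They move to -x 7.2 mm per click, push the bundle to the fixed jaws, touch after some 2.3 clicks, then press it by springs (1000 N/m). Cross member behind: x 80 to 125, up to 31 mm.
- lever_grip: Black cross-bar of the upright ratchet lever's stirrup grip, 23 mm diameter, 70 mm long; origin at its centre, y along the bar (parallel to the cradle's y; the sleeve turns freely about it). It sits between two steel cheeks (5 mm thick, to 8 mm above its centre); 35 mm below its centre is the stirrup's crosspiece, so fingers pass down on both sides. At rest it is 177 mm above the table.
- lever_shaft (a point): Point on the axis about which the lever turns, straight below the lever (34 mm above the table); the axis runs along the cradle's y, and the bar's centre swings round it at a radius of 150 mm. Axes as the cradle's.
- clamp_lever (a joint): Lever angle, rad: 0 at rest (leaning 0.30 back, away from the robot), growing as the bar is pulled to the cradle's -x; stop at 0.88. A spring plunger clicks over ridges at 0.10, 0.30, 0.50, 0.70; the third notch is at 0.60. It does not lock: the lever springs back to 0 if let go. Pull at the bar about 7 N, rising to 8 to 12 N before each ridge, then dropping 3 to 5 N.
- thread_spool: Bystander: spool of red thread, 40 mm across, 48 mm high; origin under it.
- glue_pot: Bystander: white pot, 65 mm across, 44 mm high; origin under it.
- stamp: Bystander: wooden rubber stamp with turned knob, 36 x 47 x 52 mm; origin under it.
- tape_tin: Bystander: flat round green tin, 64 mm across, 24 mm high; origin under it.
- ruler: Bystander: flat wooden ruler, 26 x 200 x 9 mm; origin under it.
- gold_box: Bystander: gold woven round box filled with cheroots, 58 mm across, 91 mm high; origin under it.
There are look-alikes about, which are no part of the job. Leave any white or yellow look-alike of the bundle alone.

How it is judged:
By the outcome, as a careful person would: the job done as asked, in the order asked, and still so for the second after the job is handed in, while the arm keeps its last pose, push and grip.
It also fails if it takes over 48 s, if anything falls off the work surface, if the arm or the gripper's body presses on something with over 40 N, if the wrist force passes 120 N, or if a joint passes its speed limit or range.

## Robot

A 7-joint arm with a two-finger parallel gripper is mounted at the origin on a cart in front of the work surface, level with it; the furniture and walls round the work are solid. World frame = base frame: x ahead of the robot, y to its left, z up, the work surface at z = 0. Lengths are in m, angles in rad, forces in N, time in s.
With the tool pointing down it reaches from about 0.4 to 0.9 m from the base axis. Payload 5.5 kg.
Tool frame: the origin (TCP) lies midway between the tips of the shut fingers; the grasp point (between the pads) lies 19 mm behind it (manip.grip_depth is the distance from the TCP to the grasp point, in m); z points along the fingers, x is the direction in which the jaws open and shut, and the axes are right-handed (so a half turn about z gives the same grasp; the last joint's range is limited). The gripper opens to 92 mm and grips with 3 to 60 N. Pads are 19 mm wide; open, the fingers measure 130 mm over their backs; the gripper's body (75 mm by 190 mm) begins 47 mm behind the grasp point.
Start: joints at [-0.896, 0.501, -0.427, 1.55, 0.221, 1.138, -0.21], TCP at [0.26, 0.596, 0.227] pointing down, gripper open.
Joint ranges: [-2.88, 2.88], [-0.31, 2.03], [-1.54, 1.56], [0.2, 2.42], [-1.41, 4.55], [0.19, 2.02], [-2.57, 2.57]. Speed limits (rad/s): [2.57, 2.57, 3.14, 3.14, 3.14, 3.14, 3.14].

## Interface

Orientations are given as a unit quaternion [x, y, z, w].
In Python, from bench import manip, effector, viewer gives the robot as it stands. Calls block until the motion is done:
- manip.move_pose(position, orientation): joint-space move of the TCP to a pose.
- manip.servo_line(position, ori=None, vel=0.15): straight line of the TCP; ori=None keeps the orientation; vel is the mean speed in m/s.
- manip.movej(angles): joint-space move.
- effector.open_jaws() and effector.close(f_grip=None): open the fingers fully, or close them until they stop; f_grip is the grip in N (None keeps the last).
- manip.sleep(seconds).
- manip.solve_ik(position, orientation): joint angles nearest the present ones, or None.
- viewer.get_image(name): name is "scene" or "top"; returns the picture (400x640x3 uint8, red, green, blue); there is no depth.
- viewer.get_calibration(name): a dict with "vfov" (degrees; the focal length in pixels is half the picture's height over the tangent of half this angle, whatever the lens; pixels are square), "cx", "cy" (the principal point, pixels), "eye" and "attitude" of the camera in the world. Camera axes: x right, y down, z forward; pixel columns grow to the right and rows downward; lengths in m; the calibration is good to about 2 mm. A picture is of the moment at which its call begins. get_calibration takes no time and is no camera call.
A pose or a line that the arm cannot do raises manip.PlanningError and nothing moves.
- manip.hand_in(): hands the job in, once; it reports no verdict.
Readings, each from a call of its own:
- manip.current_clock(): time.
- manip.current_q(): joint angles.
- manip.current_joint_velocities(): joint speeds.
- manip.current_tau(): joint torques, N m.
- manip.current_tool_pos(): TCP position.
- manip.current_tcp_rot(): TCP orientation.
- manip.current_force(): force on the tool from outside, world axes, zero at the start.
- manip.current_wrist_torque(): the same for the moment, N m.
- manip.current_finger_gap(): finger opening in m.
Only numpy, scipy, OpenCV 4.12 (cv2) and the standard library are available. Lean on these libraries where they do the work, as an engineer would, in place of code of your own. Each camera call takes 0.05 s, during which the arm holds its last target.

## Working session

There is one attempt and no reset: what is moved stays moved. The work goes in short steps, each a Python script; the robot and the scene stay as the last script left them, time stands still between calls to the robot, and variables do not carry over. Pictures are saved under pics/ and viewed, and the job is handed in when it is done.

```bash
mkdir -p pics; ls
python3 - <<'E'
from bench import manip, effector, viewer
import cv2
for n in("scene","top"):
    im=viewer.get_image(n); cv2.imwrite(f"pics/{n}0.png",im[:,:,::-1]); print(n,viewer.get_calibration(n))
print(manip.current_clock(),manip.current_tool_pos(),manip.current_tcp_rot(),manip.grip_depth,manip.current_finger_gap())
E
```

```text
pics
scene {'vfov': 46.5522202109167, 'cx': 316.98876298026715, 'cy': 204.91690254702587, 'eye': array([ 0.06201582, -0.82017921,  0.98852902]), 'attitude': array([ 0.87494516, -0.23185351,  0.11763164, -0.40850668])}
top {'vfov': 47.12984841681758, 'cx': 316.49933899579537, 'cy': 198.19738199898646, 'eye': array([0.38423664, 0.07020739, 1.37325073]), 'attitude': array([-0.69441342,  0.71532754, -0.0545968 ,  0.05581844])}
0.1 [0.25994606 0.59506754 0.22578491] [ 8.36720059e-01  5.47630144e-01 -7.48228893e-04  4.56667647e-04] 0.0188 0.09167038946649535
```

View pics/scene0.png

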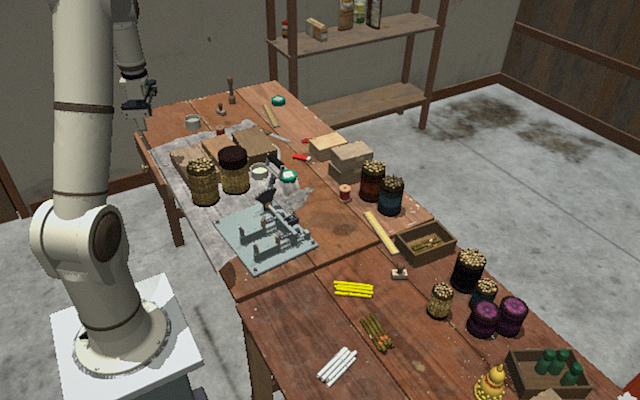

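View pics/top0.png

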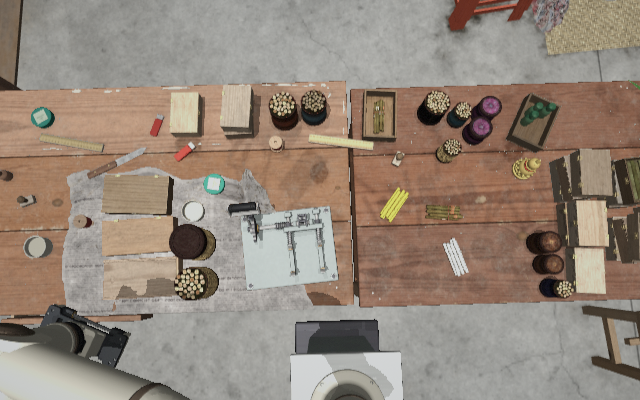

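Candidates for the bundle, in top-view pixels:
- olive loose bundle (444,212)
- yellow bundle (395,204)
- white bundle (455,257)
- bundle in the crate (378,113)

I choose the olive one lying alone at (444,212). Next I check it and the clamp in close crops.

Run:
```python
import cv2,numpy as np
t=cv2.imread("pics/top0.png");s=cv2.imread("pics/scene0.png")
r=lambda a,x,y,w,h,k:cv2.resize(a[y:y+h,x:x+w],None,fx=k,fy=k,interpolation=cv2.INTER_CUBIC)
cv2.imwrite("pics/c_clampT.png",r(t,225,190,125,105,6)[:600,:800])
cv2.imwrite("pics/c_clampS.png",r(s,205,170,125,110,5))
a=r(t,410,190,70,50,6);b=r(s,345,300,70,60,6)
cv2.imwrite("pics/c_bT.png",a);cv2.imwrite("pics/c_bS.png",b)
```

```text
(no output)
```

View pics/c_clampT.png

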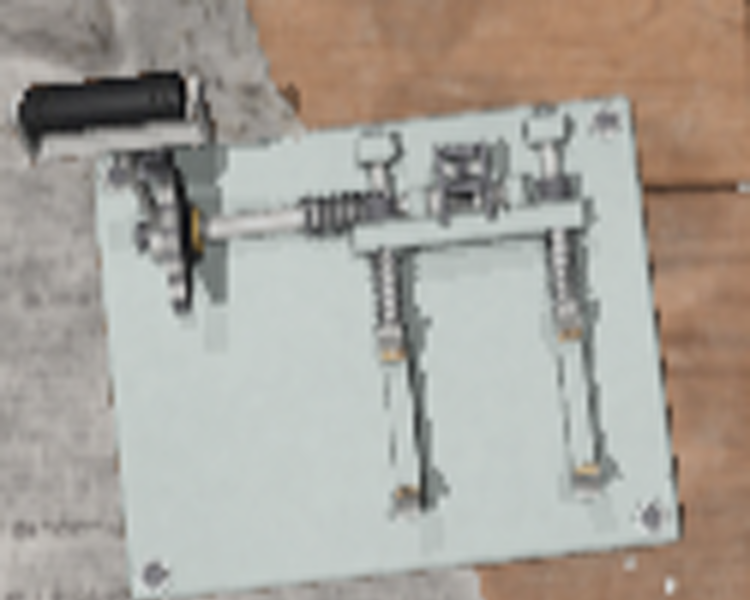

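View pics/c_clampS.png

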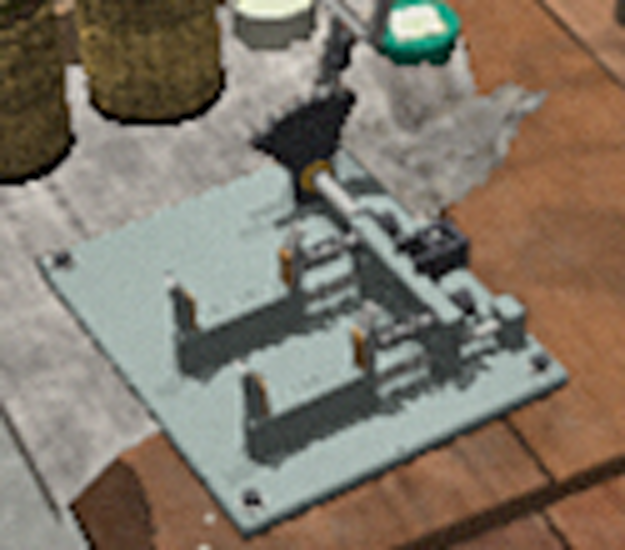

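View pics/c_bT.png

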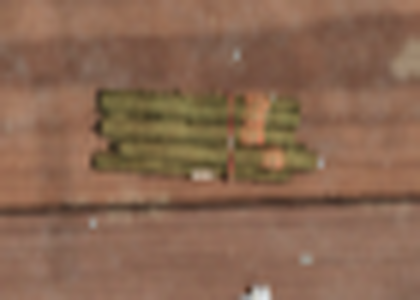

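View pics/c_bS.png

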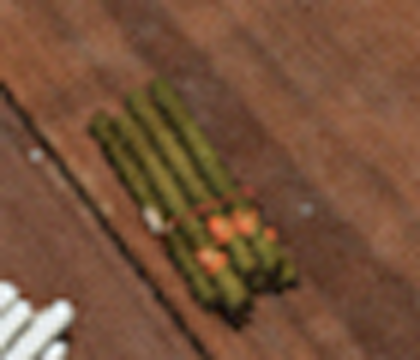

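```bash
cat > h.py <<'E'
import numpy as np,cv2
from scipy.spatial.transform import Rotation as R
from bench import manip,effector,viewer
C={n:viewer.get_calibration(n) for n in("scene","top")}
def ray(n,u,v):
    c=C[n];f=200/np.tan(np.radians(c["vfov"]/2))
    d=R.from_quat(c["attitude"]).apply([(u-c["cx"])/f,(v-c["cy"])/f,1.]);return np.array(c["eye"]),d
def onz(n,u,v,z):
    e,d=ray(n,u,v);return e+d*(z-e[2])/d[2]
def proj(n,p):
    c=C[n];f=200/np.tan(np.radians(c["vfov"]/2));q=R.from_quat(c["attitude"]).inv().apply(np.array(p)-c["eye"]);return f*q[0]/q[2]+c["cx"],f*q[1]/q[2]+c["cy"]
def tri(a,b):
    e1,d1=ray("top",*a);e2,d2=ray("scene",*b)
    A=np.c_[d1,-d2];s=np.linalg.lstsq(A,e2-e1,rcond=None)[0];p,q=e1+s[0]*d1,e2+s[1]*d2;return (p+q)/2,np.linalg.norm(p-q)
E
python3 - <<'E'
from h import *
t=cv2.imread("pics/top0.png");s=cv2.imread("pics/scene0.png")
def comps(im,lo,hi,box,mn):
    x,y,w,h=box;hs=cv2.cvtColor(im[y:y+h,x:x+w],cv2.COLOR_BGR2HSV)
    m=cv2.inRange(hs,lo,hi);n,l,st,c=cv2.connectedComponentsWithStats(m)
    return m,l,[(i,st[i,4],c[i]+[x,y]) for i in range(1,n) if st[i,4]>=mn]
# brass
for nm,im,b in(("top",t,(270,205,70,75)),("scene",s,(235,215,50,45))):
    for i,a,c in comps(im,(8,90,70),(28,255,255),b,1)[2]: print(nm,"brass",a,c.round(1),onz(nm,*c,.08).round(4))
# bar
m,l,cs=comps(t,(0,0,0),(180,255,60),(225,195,40,30),15)
for i,a,c in cs:
    ys,xs=np.where(l==i);r=cv2.minAreaRect(np.c_[xs+225,ys+195].astype(np.float32));print("bar",a,c,r,onz("top",*r[0],.177),)
m,l,cs=comps(t,(22,60,30),(45,255,200),(415,195,60,35),5)
print([(a,c) for i,a,c in cs])
ys,xs=np.where(m>0);r=cv2.minAreaRect(np.c_[xs+415,ys+195].astype(np.float32));print("bundle",r)
bp=cv2.boxPoints(r);P=np.array([onz("top",*p,.015) for p in bp]);print(P.round(4),P.mean(0))
mu=cv2.moments(m,True);print("mom ang",.5*np.arctan2(2*mu["mu11"],mu["mu20"]-mu["mu02"]))
E
```

```text
top brass 157 [292.3 206.5] [0.5662 0.139  0.08  ]
top brass 152 [334.9 214.7] [0.5391 0.0185 0.08  ]
top brass 3 [333.3 227.3] [0.5033 0.0243 0.08  ]
top brass 80 [337.3 250.9] [0.4367 0.0155 0.08  ]
top brass 5 [338.8 274.2] [0.3722 0.0137 0.08  ]
scene brass 4 [261.5 220.5] [0.4461 0.1363 0.08  ]
scene brass 4 [262.  224.5] [0.44   0.1197 0.08  ]
scene brass 6 [242.8 231.5] [0.3798 0.1191 0.08  ]
scene brass 8 [276.6 238.2] [0.4515 0.0474 0.08  ]
scene brass 1 [277. 243.] [0.4439 0.0298 0.08  ]
scene brass 3 [257. 248.] [0.3874 0.0389 0.08  ]
scene brass 12 [236.6 258.2] [0.3238 0.0305 0.08  ]
bar 189 [241.16402116 206.87830688] ((241.61544799804688, 206.72154235839844), (8.728975296020508, 27.608842849731445), 80.90972137451172) [0.55595847 0.26739777 0.177     ]
bar 19 [253.42105263 219.05263158] ((252.80001831054688, 219.90000915527344), (9.803060531616211, 3.4785056114196777), 71.56504821777344) [0.5201788  0.23819198 0.177     ]
[(np.int32(159), array([437.75471698, 210.34591195])), (np.int32(41), array([457.31707317, 211.43902439]))]
bundle ((443.8319091796875, 212.0221405029297), (34.9224739074707, 12.306015014648438), 3.814074993133545)
[[ 0.5319 -0.2547  0.015 ]
 [ 0.5687 -0.2596  0.015 ]
 [ 0.5586 -0.363   0.015 ]
 [ 0.5219 -0.3577  0.015 ]] [ 0.54525873 -0.30877585  0.015     ]
mom ang 0.08370629706285458
```

Run:
```python
from h import *
T=[(292.5,272),(322.8,268.3),(290.3,249.2),(319.7,245.8)]
S=[(242.8,231.5),(257,248),(262,222.5),(276.6,239)]
P=[]
for a,b in zip(T,S):
    p,e=tri(a,b);P.append(p);print(p.round(4),round(e,4))
P=np.array(P);print("mean",P.mean(0));
m=T[0]; 
for z in(.07,.08,.088):
    Q=np.array([onz("top",*a,z) for a in T]);print(z,Q.round(4).tolist(),Q.mean(0).round(4), "yaw y-axis",np.arctan2(-(Q[0]-Q[1])[0],(Q[0]-Q[1])[1]),np.arctan2(-(Q[2]-Q[3])[0],(Q[2]-Q[3])[1]))
# plate corners (top z~.012?)
t=cv2.imread("pics/top0.png");hs=cv2.cvtColor(t,cv2.COLOR_BGR2HSV)
mk=cv2.inRange(hs,(70,8,120),(110,60,255));mk[:, :225]=0;mk[:,355:]=0;mk[:190]=0;mk[300:]=0
mk=cv2.morphologyEx(mk,cv2.MORPH_OPEN,np.ones((3,3)))
c=max(cv2.findContours(mk,0,2)[0],key=cv2.contourArea);r=cv2.minAreaRect(c);print(r);B=np.array([onz("top",*p,.01) for p in cv2.boxPoints(r)]);print(B.round(4))
d=B[1]-B[0];print(np.arctan2(d[1],d[0]),np.arctan2(*(B[2]-B[1])[[1,0]]))
p0=onz("top",241.6,206.7,.177)
for u in((228.6,209),(255.4,205)):print(onz("top",*u,.177))
```

```text
[0.3847 0.1426 0.0583] 0.0056
[0.3919 0.0568 0.0619] 0.0043
[0.4488 0.1473 0.0619] 0.0053
[0.4558 0.0634 0.0611] 0.0049
mean [0.42026263 0.10254053 0.06080761]
0.07 [[0.3821, 0.1429, 0.07], [0.3898, 0.0576, 0.07], [0.4459, 0.1478, 0.07], [0.453, 0.0644, 0.07]] [0.4177 0.1032 0.07  ] yaw y-axis 0.0907334076778211 0.08510793828827949
0.08 [[0.3821, 0.1424, 0.08], [0.3898, 0.0577, 0.08], [0.4454, 0.1472, 0.08], [0.4525, 0.0644, 0.08]] [0.4174 0.1029 0.08  ] yaw y-axis 0.09073340767782151 0.08510793828827945
0.088 [[0.3821, 0.1419, 0.088], [0.3897, 0.0578, 0.088], [0.445, 0.1467, 0.088], [0.4521, 0.0645, 0.088]] [0.4172 0.1027 0.088 ] yaw y-axis 0.0907334076778217 0.08510793828827956
((288.1280517578125, 247.65243530273438), (73.76825714111328, 91.76860046386719), 83.6598129272461)
[[0.552  0.3045 0.01  ]
 [0.5744 0.0306 0.01  ]
 [0.3571 0.0141 0.01  ]
 [0.3358 0.2813 0.01  ]]
-1.4890351234171018 -3.0657707155100304
[0.5509261  0.30170253 0.177     ]
[0.55945343 0.23103192 0.177     ]
```

Run:
```python
from h import *
s=cv2.imread("pics/scene0.png")
yaw=.084;y=np.array([-np.sin(yaw),np.cos(yaw),0]);x=np.array([np.cos(yaw),np.sin(yaw),0])
def crop(im,n,pts,box,k,f):
    X,Y,w,h=box;o=cv2.resize(im[Y:Y+h,X:X+w],None,fx=k,fy=k,interpolation=cv2.INTER_CUBIC)
    for p in pts:
        u,v=proj(n,p);cv2.circle(o,(int((u-X+.5)*k),int((v-Y+.5)*k)),3,(0,0,255),-1)
    cv2.imwrite(f,o)
c=np.array([.4176,.103,.045]);b=np.array([.556,.267,.177])
pts=[c+sx*.03*x+sy*.042*y+[0,0,dz] for sx in(-1,1) for sy in(-1,1) for dz in(0,.03)]+[b-.035*y,b,b+.035*y]
crop(s,"scene",pts,(225,150,90,110),5,"pics/chkS.png")
crop(cv2.imread("pics/top0.png"),"top",pts,(225,190,125,95),6,"pics/chkT.png")
```

```text
(no output)
```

View pics/chkS.png

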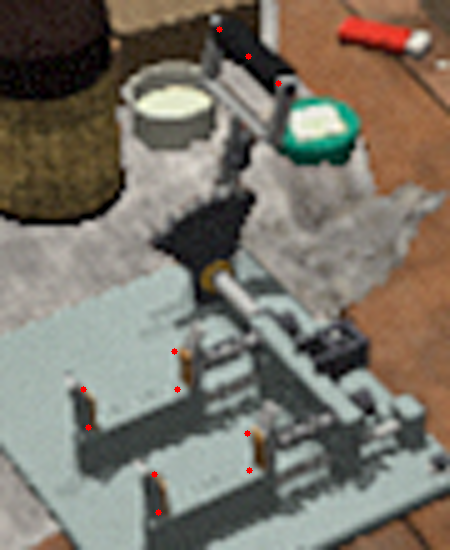

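View pics/chkT.png

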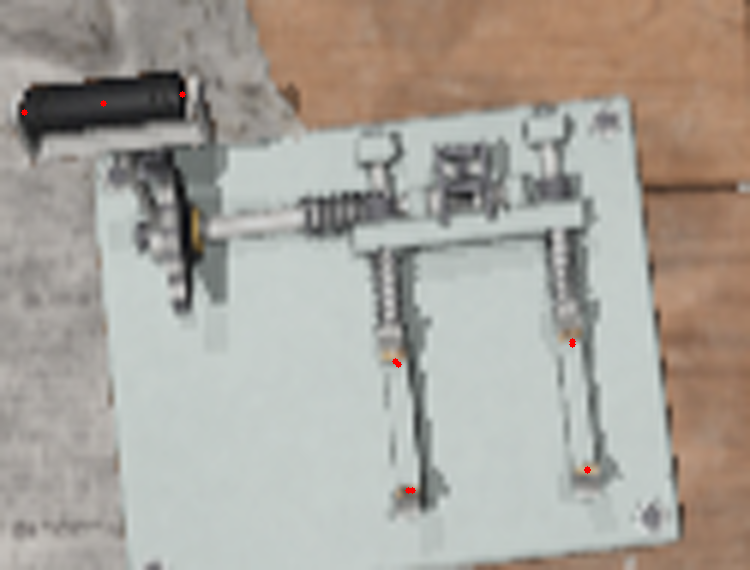

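```bash
cat >> h.py <<'E'
def down(yaw): return (R.from_euler("z",yaw)*R.from_euler("x",np.pi)).as_quat()
yc=.084; Y=np.array([-np.sin(yc),np.cos(yc),0]);X=np.array([np.cos(yc),np.sin(yc),0])
BUN=np.array([.545,-.309,0]);yb=-.103
CR=np.array([.419,.103,.045]);BAR=np.array([.556,.267,.177])
SH=BAR-X*.150*np.sin(.3);SH[2]=.034
def bar(a): return SH+.150*np.sin(.3-a)*X+np.array([0,0,.150*np.cos(.3-a)])
GD=manip.grip_depth
E
python3 - <<'E'
from h import *
print(onz("top",443.5,212.3,.015))
for h in(0,np.pi,-np.pi):
    for nm,p,yw in(("bun hi",BUN+[0,0,.2],yb),("bun",BUN+[0,0,.004],yb),("cr hi",CR+[0,0,.12],yc),("cr",CR+[0,0,.005],yc),("bar hi",bar(0)+[0,0,.08],yc),("bar",bar(0)-[0,0,GD],yc),("bar6",bar(.6)-[0,0,GD],yc)):
        q=manip.solve_ik(p,down(yw+h));print(nm,h,None if q is None else np.round(q,2))
print(manip.current_clock())
E
```

```text
[ 0.54441392 -0.30775058  0.015     ]
bun hi 0 [ 0.13  0.48  0.46  1.66 -0.24  1.05  0.56]
bun 0 [ 0.16  0.75  0.43  1.76 -0.45  0.73  0.72]
cr hi 0 [-0.26  0.16 -0.04  2.14  0.01  0.83 -0.23]
cr 0 [-0.25  0.38 -0.06  2.22  0.04  0.55 -0.26]
bar hi 0 [-0.37  0.39 -0.15  1.61  0.06  1.15 -0.46]
bar 0 [-0.39  0.48 -0.14  1.71  0.08  0.96 -0.47]
bar6 0 [-0.43  0.35 -0.15  1.91  0.07  0.88 -0.53]
bun hi 3.141592653589793 [-0.34  0.89  1.35  1.68 -0.89  1.33 -2.07]
bun 3.141592653589793 [-0.25  1.09  1.12  1.78 -1.14  1.08 -1.94]
cr hi 3.141592653589793 [ 0.78  0.45 -1.29  2.12  0.53  0.96  2.43]
cr 3.141592653589793 [ 0.24  0.46 -0.64  2.2   0.47  0.62  2.49]
bar hi 3.141592653589793 [ 0.04  0.48 -0.73  1.6   0.34  1.2   2.47]
bar 3.141592653589793 [ 0.04  0.59 -0.73  1.69  0.45  1.04  2.38]
bar6 3.141592653589793 [ 0.05  0.45 -0.75  1.9   0.38  0.94  2.34]
bun hi -3.141592653589793 [-0.34  0.89  1.35  1.68 -0.89  1.33 -2.07]
bun -3.141592653589793 [-0.25  1.09  1.12  1.78 -1.14  1.08 -1.94]
cr hi -3.141592653589793 [ 0.78  0.45 -1.29  2.12  0.53  0.96  2.43]
cr -3.141592653589793 [ 0.24  0.46 -0.64  2.2   0.47  0.62  2.49]
bar hi -3.141592653589793 [ 0.04  0.48 -0.73  1.6   0.34  1.2   2.47]
bar -3.141592653589793 [ 0.04  0.59 -0.73  1.69  0.45  1.04  2.38]
bar6 -3.141592653589793 [ 0.05  0.45 -0.75  1.9   0.38  0.94  2.34]
0.1
```

The crops confirm the olive bundle: four-plus olive cheroots with a red tie, about 44 x 100 mm. All poses are reachable with the yaw+0 branch, so I go for the grasp.

Run:
```python
from h import *
p=np.array(manip.current_tool_pos())
manip.servo_line([p[0]+.1,p[1]-.05,.33],vel=.25)
manip.move_pose(BUN+[0,0,.15],down(yb));print(manip.current_clock(),manip.current_tool_pos())
manip.servo_line(BUN+[0,0,.05],vel=.2)
cv2.imwrite("pics/pre.png",cv2.resize(viewer.get_image("scene")[260:380,320:460,::-1],None,fx=5,fy=5))
manip.servo_line(BUN+[0,0,.004],vel=.06);print(manip.current_tool_pos(),manip.current_force())
effector.close(f_grip=12);print(manip.current_finger_gap(),manip.current_force())
manip.servo_line(BUN+[0,0,.06],vel=.1)
cv2.imwrite("pics/lift.png",cv2.resize(viewer.get_image("scene")[260:380,320:460,::-1],None,fx=5,fy=5))
print(manip.current_finger_gap(),manip.current_clock(),manip.current_force())
```

```text
3.9833 [ 0.54581027 -0.3078546   0.15007893]
[ 0.54515937 -0.30925316  0.00415366] [ 0.53585442  0.64724982 -0.05722689]
0.04354318837481574 [ 1.08954936 -0.19210801 -0.56032342]
0.04388367372712933 7.175 [ 0.46935496 -0.31268862 -1.04329962]
```

View pics/lift.png

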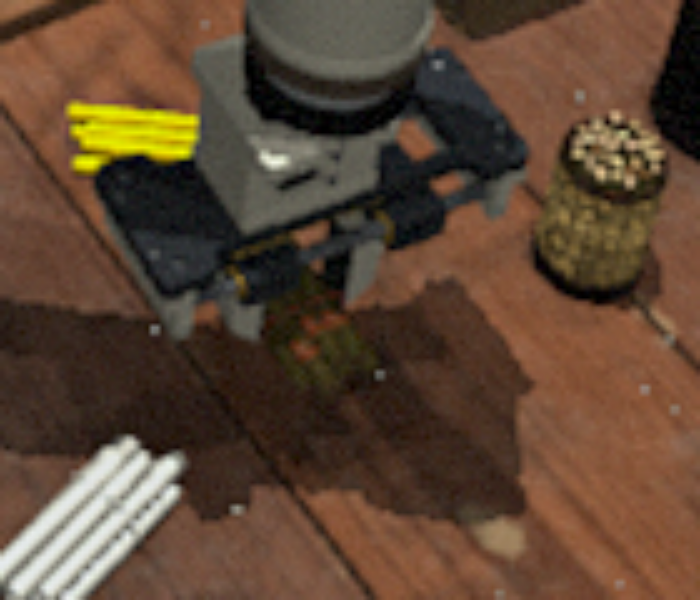

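The bundle is held in the fingers at pixel (320,340) of the crop, gap 43.9 mm. Next it goes to the cradle.

Run:
```python
from h import *
manip.servo_line(BUN+[0,0,.2],vel=.25)
manip.move_pose(CR+[0,0,.12],down(yc));print(manip.current_clock(),manip.current_tool_pos(),manip.current_finger_gap())
manip.servo_line(CR+[0,0,.055],vel=.15)
cv2.imwrite("pics/ovT.png",cv2.resize(viewer.get_image("top")[190:290,225:350,::-1],None,fx=6,fy=6))
cv2.imwrite("pics/ovS.png",cv2.resize(viewer.get_image("scene")[170:280,205:330,::-1],None,fx=5,fy=5))
print(manip.current_clock(),manip.current_tool_pos(),R.from_quat(manip.current_tcp_rot()).as_matrix()[:,0],manip.current_finger_gap())
```

```text
9.475 [0.41991745 0.10208765 0.1651286 ] 0.04349927222054033
10.1583 [0.42007803 0.10302487 0.10090579] [0.9965202  0.08333209 0.00180428] 0.043185975078296066
```

View pics/ovT.png

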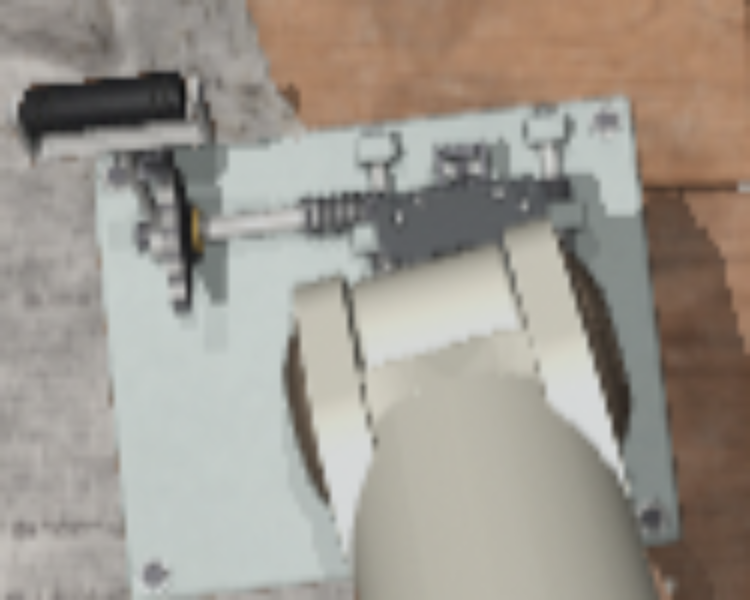

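View pics/ovS.png

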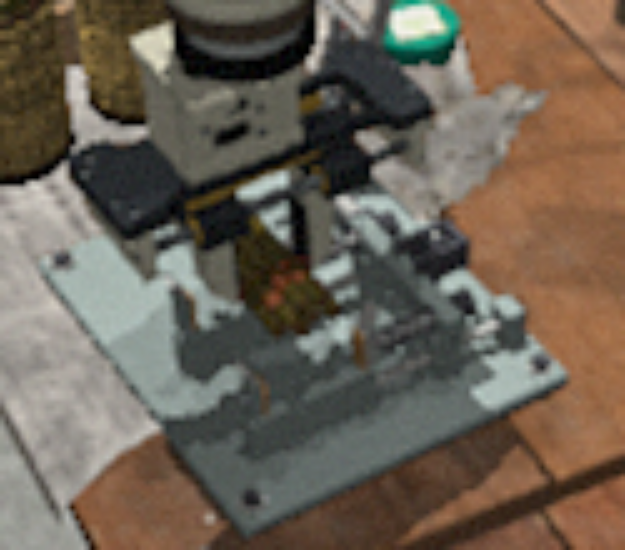

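The bundle end (285,300 in the scene crop) hangs between the jaws and in line with them. I lower it while watching the force.

Run:
```python
from h import *
f0=np.array(manip.current_force())
for z in (.035,.022,.014,.010,.007,.005):
    manip.servo_line(CR+[0,0,z],vel=.06)
    f=np.array(manip.current_force())-f0;print(z,np.round(f,1),np.round(manip.current_tool_pos(),4))
    if np.abs(f[:2]).max()>8 or f[2]>5:break
cv2.imwrite("pics/lowS.png",cv2.resize(viewer.get_image("scene")[170:280,205:330,::-1],None,fx=5,fy=5))
print(manip.current_clock())
```

```text
0.035 [ 0.3 -0.3  0.5] [0.4186 0.1028 0.0796]
0.022 [-0.7 -1.   0.3] [0.4185 0.1028 0.0665]
0.014 [-1.1 -0.2  0.2] [0.4186 0.1029 0.0586]
0.01 [ 0.3 -0.6  0.7] [0.4188 0.103  0.0548]
0.007 [-0.8 -1.  -0.1] [0.4189 0.1029 0.0519]
0.005 [-0.3 -0.1  0.2] [0.4189 0.103  0.0499]
12.0917
```

View pics/lowS.png

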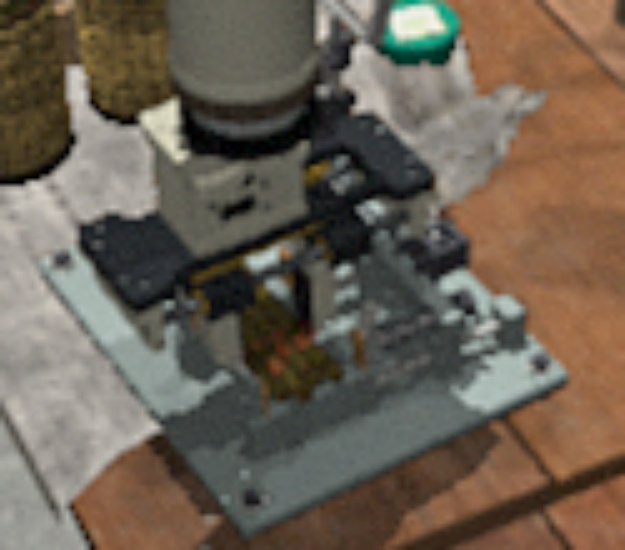

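Run:
```python
from h import *
f0=np.array(manip.current_force())
for z in (.003,.0015,0.):
    manip.servo_line(CR+[0,0,z],vel=.05);f=np.array(manip.current_force())-f0;print(z,np.round(f,1))
    if f[2]>2.5:break
effector.open_jaws();print(manip.current_finger_gap(),np.round(manip.current_force()-f0,1))
manip.servo_line(CR+[0,0,.09],vel=.12)
manip.servo_line(CR+[0,0,.2],vel=.25)
manip.move_pose(bar(0)+[0,0,.09],down(yc))
cv2.imwrite("pics/relT.png",cv2.resize(viewer.get_image("top")[190:290,225:350,::-1],None,fx=6,fy=6))
cv2.imwrite("pics/relS.png",cv2.resize(viewer.get_image("scene")[140:270,205:330,::-1],None,fx=4.6,fy=4.6))
print(manip.current_clock(),manip.current_tool_pos())
```

```text
0.003 [0.5 0.4 4.5]
0.09194741995517246 [0.3 0.7 1.1]
15.7 [0.555462   0.26469406 0.2668841 ]
```

View pics/relT.png

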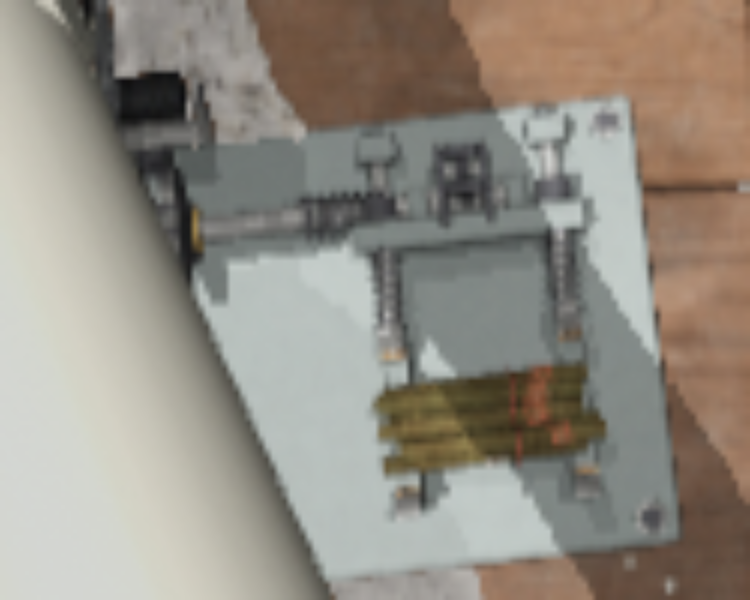

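View pics/relS.png

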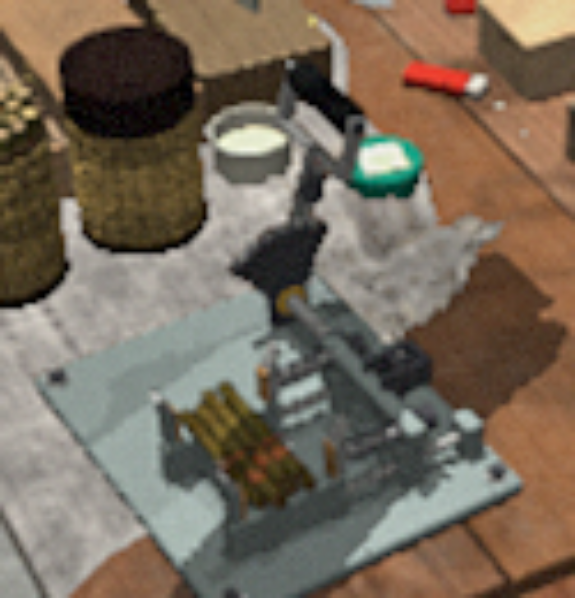

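The bundle lies across both saddles between the jaws: ends at (382,430) and (600,425) in the top crop, no jaw under it. Next is the lever.

Run:
```python
from h import *
f0=np.array(manip.current_force())
manip.servo_line(bar(0)+[0,0,.03],vel=.15)
manip.servo_line(bar(0)+[0,0,.0],vel=.06);print(np.round(manip.current_force()-f0,1))
manip.servo_line(bar(0)-[0,0,GD],vel=.06);print(np.round(manip.current_force()-f0,1))
cv2.imwrite("pics/barS.png",cv2.resize(viewer.get_image("scene")[130:230,225:345,::-1],None,fx=5.5,fy=5.5))
print(manip.current_clock(),manip.current_tool_pos())
```

```text
[ 1.   0.4 -1.2]
[ 0.3  0.8 -0.9]
17.4167 [0.55596774 0.26694922 0.15832649]
```

View pics/barS.png

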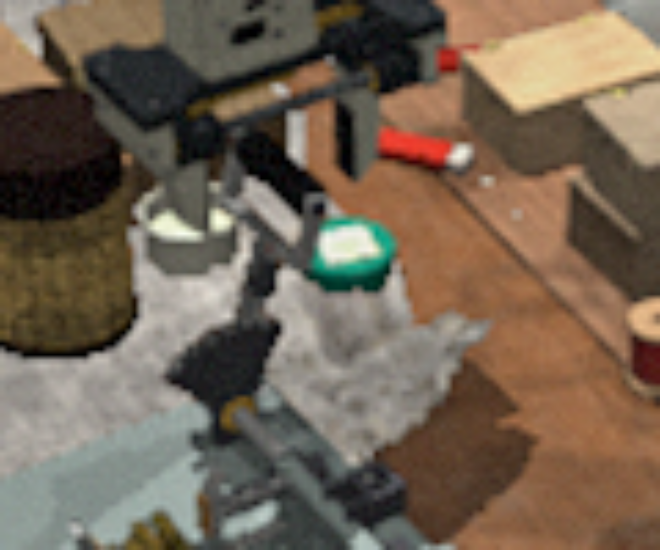

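Run:
```python
from h import *
f0=np.array(manip.current_force())
effector.close(f_grip=30);print(manip.current_finger_gap(),np.round(manip.current_force()-f0,2),np.round(manip.current_tool_pos(),4),manip.current_clock())
manip.sleep(.2);print(np.round(manip.current_force()-f0,2))
for a in np.arange(.02,.305,.02):
    manip.servo_line(bar(a)-[0,0,GD],vel=.03)
    p=np.array(manip.current_tool_pos())+[0,0,GD]-SH
    f=np.array(manip.current_force())-f0
    print(round(a,3),"ang",round(.3-np.arctan2(p@X,p[2]),3),"r",round(np.hypot(p@X,p[2]),4),"F",np.round([f@X,f@Y,f[2]],1),round(manip.current_finger_gap(),4))
print(manip.current_clock())
```

```text
0.022082557450228277 [ 4.8   1.68 -2.58] [0.5579 0.2672 0.1589] 18.5
[ 4.83  1.52 -2.76]
0.02 ang 0.006 r 0.1509 F [ 7.7  2.  -5.5] 0.0222
0.04 ang 0.025 r 0.1509 F [ 7.2  1.9 -5.2] 0.0221
0.06 ang 0.045 r 0.1509 F [ 7.9  1.3 -4.7] 0.0221
0.08 ang 0.065 r 0.1508 F [ 7.7  0.9 -4.8] 0.0224
0.1 ang 0.086 r 0.1508 F [ 6.9  1.5 -4.6] 0.0222
0.12 ang 0.108 r 0.1507 F [ 6.   0.7 -3.4] 0.0223
0.14 ang 0.131 r 0.1506 F [ 5.4  1.1 -1.3] 0.0222
0.16 ang 0.151 r 0.1506 F [ 6.2  2.4 -3.2] 0.0224
0.18 ang 0.17 r 0.1506 F [ 5.8  1.5 -2.7] 0.022
0.2 ang 0.189 r 0.1506 F [ 7.5  1.1 -3.8] 0.0221
0.22 ang 0.206 r 0.1506 F [ 7.4  1.4 -4.5] 0.0217
0.24 ang 0.226 r 0.1505 F [ 8.5  1.9 -4.3] 0.0223
0.26 ang 0.245 r 0.1505 F [ 8.4  0.8 -5.5] 0.0221
0.28 ang 0.266 r 0.1505 F [ 7.9  1.1 -4.9] 0.0222
0.3 ang 0.287 r 0.1504 F [ 7.1  1.5 -5.1] 0.0221
22.45
```

Run:
```python
from h import *
f0=np.array([0,0,0.])
for a in np.arange(.315,.586,.015):
    manip.servo_line(bar(a)-[0,0,GD],vel=.03)
    p=np.array(manip.current_tool_pos())+[0,0,GD]-SH
    f=np.array(manip.current_force())-f0
    print(round(a,3),"ang",round(.3-np.arctan2(p@X,p[2]),3),"r",round(np.hypot(p@X,p[2]),4),"F",np.round([f@X,f@Y,f[2]],1),round(manip.current_finger_gap(),4))
print(manip.current_clock())
cv2.imwrite("pics/pullT.png",cv2.resize(viewer.get_image("top")[190:290,225:350,::-1],None,fx=6,fy=6))
cv2.imwrite("pics/pullS.png",cv2.resize(viewer.get_image("scene")[130:260,205:330,::-1],None,fx=4.6,fy=4.6))
```

```text
0.315 ang 0.304 r 0.1503 F [ 6.6  0.1 -2.6] 0.0219
0.33 ang 0.319 r 0.1503 F [ 5.2  0.9 -2.9] 0.0225
0.345 ang 0.334 r 0.1503 F [ 6.5  0.8 -3.5] 0.0222
0.36 ang 0.348 r 0.1503 F [ 7.   0.6 -3.8] 0.0221
0.375 ang 0.362 r 0.1502 F [ 6.   1.  -3.9] 0.0224
0.39 ang 0.376 r 0.1502 F [ 7.1  1.7 -4.2] 0.0222
0.405 ang 0.39 r 0.1502 F [ 8.3  1.2 -4.1] 0.0222
0.42 ang 0.402 r 0.1502 F [ 9.8  1.1 -5.7] 0.0223
0.435 ang 0.414 r 0.1502 F [10.3  0.3 -5.9] 0.0221
0.45 ang 0.428 r 0.1502 F [10.4  0.2 -6.1] 0.0222
0.465 ang 0.442 r 0.1502 F [11.1  0.7 -6.3] 0.0224
0.48 ang 0.459 r 0.1501 F [ 9.7  0.7 -4.9] 0.0222
0.495 ang 0.475 r 0.1501 F [ 9.1  1.1 -5.7] 0.0221
0.51 ang 0.491 r 0.15 F [ 7.9  0.8 -4.5] 0.0222
0.525 ang 0.508 r 0.15 F [ 8.5  2.  -5.7] 0.0222
0.54 ang 0.523 r 0.15 F [ 7.7  1.3 -5.1] 0.0225
0.555 ang 0.536 r 0.1499 F [ 9.3  0.7 -5.3] 0.0223
0.57 ang 0.55 r 0.1499 F [ 9.1  0.6 -5.4] 0.0223
0.585 ang 0.563 r 0.1499 F [ 9.3  0.6 -4.5] 0.0224
27.2
```

View pics/pullS.png

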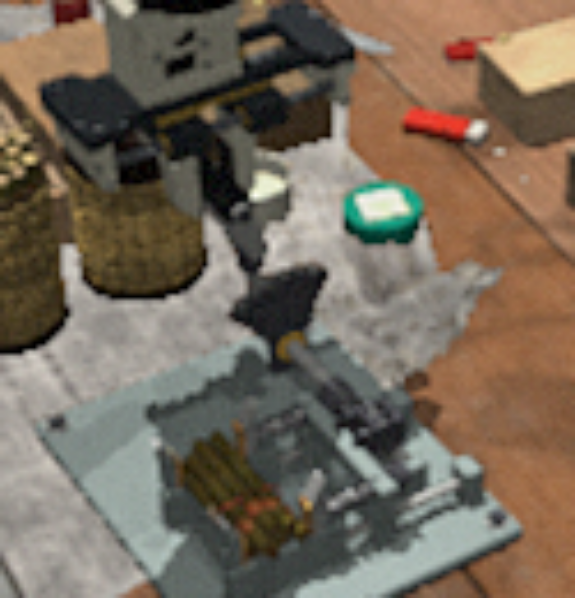

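View pics/pullT.png

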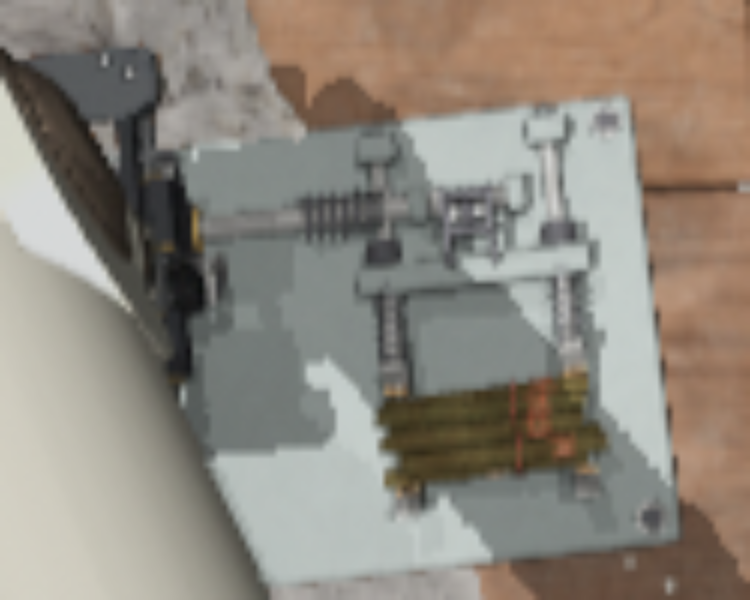

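The far jaws have reached the bundle and pushed it to the fixed jaws (faces at crop (395,390) and (575,370)). Three force drops have passed, so I settle at the third notch.

Run:
```python
from h import *
def st(a):
    p=np.array(manip.current_tool_pos())+[0,0,GD]-SH
    f=np.array(manip.current_force())
    g=.3-np.arctan2(p@X,p[2])
    print(round(a,3),"ang",round(g,4),"F",np.round([f@X,f@Y,f[2]],1),round(manip.current_finger_gap(),4));return g
for a in (.597,.607,.614):
    manip.servo_line(bar(a)-[0,0,GD],vel=.02);manip.sleep(.15)
    if st(a)>.59:break
manip.sleep(.8);st(a)
cv2.imwrite("pics/endT.png",cv2.resize(viewer.get_image("top")[190:290,225:350,::-1],None,fx=6,fy=6))
cv2.imwrite("pics/endS.png",cv2.resize(viewer.get_image("scene")[130:260,205:330,::-1],None,fx=4.6,fy=4.6))
cv2.imwrite("pics/endSfull.png",viewer.get_image("scene")[:,:,::-1])
print(manip.current_clock())
```

```text
0.597 ang 0.5732 F [ 9.9  0.4 -5.1] 0.0227
0.607 ang 0.5808 F [11.2  1.  -5.4] 0.0223
0.614 ang 0.5865 F [11.5  0.6 -3.7] 0.0218
0.614 ang 0.5865 F [11.3  0.2 -4.3] 0.0224
29.45
```

View pics/endT.png

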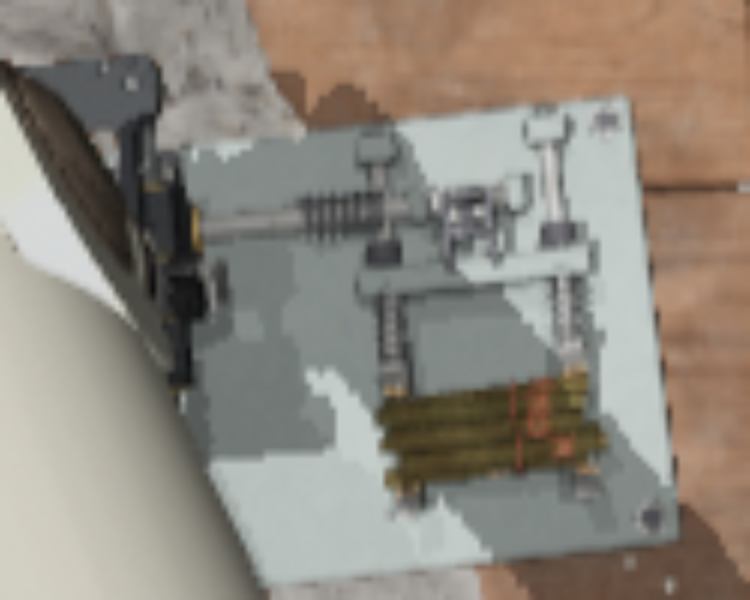

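View pics/endSfull.png

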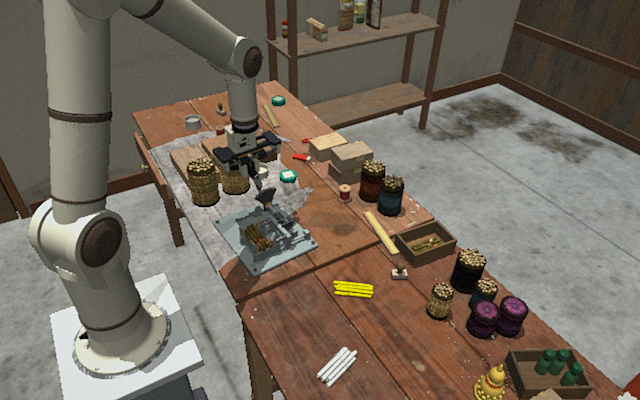

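Run:
```python
from h import *
manip.hand_in();print(manip.current_clock(),manip.current_finger_gap(),manip.current_tool_pos())
```

```text
the job is handed in; nothing more can be done
the job is handed in; nothing more can be done
```

The job is handed in at about 29.5 s of robot time: the bundle is in the clamp, and the arm is holding the lever at the third click by the black cross-bar.

- **Bundle:** I laid the olive bundle lengthwise across both saddles between the open jaws and let go of it. The last pictures show it on both saddles, with the far jaws pushing it against the fixed ones.
- **Clicks:** I gripped the bar with 30 N and pulled it round its arc. I felt three ridge-type force drops and no fourth.
- **Lever angle:** The tool position puts the lever at 0.587 rad. My shaft estimate seems about 0.013 rad off, because the bar drew the arm 2 mm back when the fingers closed. The true angle should therefore be about 0.60, which is the third notch.
- **Hold:** Over the last 0.8 s before hand-in, the angle did not move, the pull stayed at about 11 N, and the finger gap stayed at about 22 mm on the 23 mm bar.
- **Other things on the table:** In the last picture I saw nothing else moved.

**Checks that disagreed or failed:**
- The two camera views of the jaws differed by about 5 mm. I used a value in between, and the bundle went in without side force.
- Readings I asked for after hand-in were refused, so nothing has been checked since then.

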